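# Load the last cup mouth-down in the wash rack and close the grid

## Task

One square steel cup is still lying on its side on the table. Put it into the empty pocket of the grey wash rack upside down, open mouth on the rack floor like the other two cups, and let go of it; then swing the rack's wire hold-down grid fully down over the cups. The two cups already in the rack must stay seated where they are.

Things in the scene. Friction and masses are not known exactly. Their poses are not given: they have to be found in the camera images.
- cup: the loose square steel cup, lying on one flat side: 56 x 56 mm outside, 80 mm long, 3 mm walls, closed at one end. Origin: middle of the side it lies on (28 mm below its centre line, halfway along). Its x axis points from the closed base to the open mouth (level at first, pointing roughly to the robot's left, away from the rack; straight down when it stands mouth-down)
- cup_mouth (a point): centre of the cup's open end, on its centre line
- cup_base (a point): centre of the outside of the cup's closed base, on its centre line
- rack: grey plastic wash rack, fixed, 104 mm deep (x), 312 mm wide (y), floor 10 mm above the table; three pockets at y = -96, 0, +96 mm, each 64 x 64 mm clear between corner fins 36 mm above the table. Steel posts at the back corners (x +48, y +-152 mm) reach 112 mm. Origin: centre of underside; x points to the back, where the grid is hinged
- free_pocket: the empty pocket, with drain slots seen in its floor; origin: centre of the pocket's floor (10 mm above the table), axes as the rack's. It may be any of the three pockets
- seated_cup_a: a like cup already standing mouth-down in a pocket of the rack; origin: centre of its mouth, on the rack floor; its top is 80 mm higher
- seated_cup_b: another like cup already standing mouth-down in a pocket of the rack; origin: centre of its mouth, on the rack floor; its top is 80 mm higher
- holddown (a joint): angle of the wire hold-down grid about its hinge along the rack's y axis: 0 = level, fully down (its stop), 1.57 = upright, up to 1.95 leaning back; a stiff hinge (about 0.25 N m), it stays where it is left
- hinge_mid (a point): middle of the grid's hinge line, 104 mm above the table, 54 mm behind the rack's centre
- front_bar (a point): middle of the grid's free bar, a round bar 8 mm thick and 280 mm long parallel to the hinge, 104 mm from it; when the grid is down it lies above the rack's front edge, 104 mm above the table

How it is judged:
By the outcome, as a careful person would: the job done as asked, in the order asked, and still so for the second after the job is handed in, with the robot touching nothing.
It also fails if it takes over 51 s, if anything falls off the work surface, if the arm or the gripper's body presses on something with over 40 N, if the wrist force passes 120 N, or if a joint passes its speed limit or range.

## Robot

A 6-joint arm with a two-finger parallel gripper is mounted at the origin on a cart in front of the work surface, level with it; the furniture and walls round the work are solid. World frame = base frame: x ahead of the robot, y to its left, z up, the work surface at z = 0. Lengths are in mm, angles in rad, forces in N, time in s.
With the tool pointing down it reaches from about 300 to 775 mm from the base axis. Payload 14.6 kg.
Tool frame: the origin (TCP) lies midway between the tips of the shut fingers; the grasp point (between the pads) lies 19 mm behind it (manip.grasp_offset is the distance from the TCP to the grasp point, in mm); z points along the fingers, y is the line along which they close (so a half turn about z gives the same grasp; the last joint's range is limited). The gripper opens to 94 mm and grips with 3 to 60 N. Pads are 16 mm wide; open, the fingers measure 119 mm over their backs; the gripper's body (75 mm by 177 mm) begins 78 mm behind the grasp point.
Start: joints at [1.085, 0.3, 1.521, -0, 1.321, -0.067], TCP at [223.662, 502.459, 205.446] pointing down, gripper open.
Joint ranges: [-3.03, 3.03], [-0.79, 2.21], [0.23, 2.52], [-1.04, 4.18], [0, 3.07], [-2.55, 2.55]. Speed limits (rad/s): [2.22, 2.22, 2.57, 3.14, 3.14, 3.14].

## Interface

Orientations are given as [roll, pitch, yaw] about the fixed x, y, z axes, in that order (R = Rz(yaw) Ry(pitch) Rx(roll)).
In Python, from cell import manip, viewer gives the robot as it stands. The module is installed in compiled form; this text tells all that it offers.
- The arm moves only by the tool move_arm, never from a script. Its argument "moves" is a list of rows, each a list of 4 numbers: the shift along the tool's x, y, z in m, then the turn about the tool's z in rad. A call has 1 to 12 rows; each row is the pose to reach, as a shift and turn from the pose commanded when the call began, along the tool's axes at that moment; what a row does not reach only later rows make up. A row lasts 1/10 s, in which the tool goes at most 50 mm and 8.59 degrees, less where a joint would pass 70% of its speed; a pose out of reach is approached as far as the arm can. A call with a gripper value outside its range is refused whole. "jaw" is the finger opening in m, from 0 to 0.094, set as the call begins (left out, the last holds). The fingers move at their own pace and stop on an object; "squeeze" is the grip in N (left out, the last holds). Time passes only in rows, so rows that repeat a pose let the fingers close. It gives the time, the measured TCP pose, the force, the opening and the grip force at its end, in the units of the state.
- manip.read_state(): the state, without advancing time (a new reading comes with each control period).
- viewer.camera(name): name is "side" or "top" or "wrist"; returns a dict with "frame" (384x512x3 uint8, blue, green, red), "z_map" (384x512 float32, mm along the optical axis (not along the pixel's ray), 0 where there is no reading), "fx", "fy", "cx", "cy" (pixels), "origin" and "orientation" of the camera in the world. Camera axes: x right, y down, z forward; pixel columns grow to the right and rows downward; lengths in mm; the calibration is good to about 2 mm. A picture is of the moment at which its call begins.
- manip.sign_off(): hands the job in; it is judged then, once.
The state is a dict: "clock": time; "joints": joint angles; "qd": joint speeds; "effort": joint torques, N m; "eef_pos": TCP position; "eef_rot": TCP orientation; "wrist_force": force on the tool from outside, world axes, zero at the start; "moment": the same for the moment, N m; "finger_gap": finger opening in mm; "finger_force": force on a finger pad.
Only numpy, scipy, OpenCV 4.12 (cv2) and the standard library are available. Lean on these libraries where they do the work, as an engineer would, in place of code of your own. Each camera call takes 0.05 s, during which the arm holds its last target. There are 200 camera calls.

## Working session

There is one attempt and no reset: what is moved stays moved. The work goes in short steps, Python scripts to look and compute and a tool call to move; the robot and the scene stay as the last step left them, time stands still between calls to the robot, and variables do not carry over. Pictures are saved under pics/ and viewed, at most 10 in all, crops included, and the job is handed in when it is done.

Besides the shell and the picture viewer there is one more tool, called after "Call:" by a JSON object that holds its "fn" and its "kwargs", one argument or row to a line. move_arm: Moves the arm, as the interface text tells. Its arguments: {"type":"object","properties":{"moves":{"type":"array"},"jaw":{"type":"number"},"squeeze":{"type":"number"}},"required":["moves"]}

```bash
mkdir -p pics; cat > h.py <<'E'
import numpy as np, cv2
from cell import manip, viewer
from scipy.spatial.transform import Rotation as R
def shot(n,f):
    c=viewer.camera(n); np.savez(f'pics/{f}.npz',**c); cv2.imwrite(f'pics/{f}.png',c['frame']); return c
def load(f): return dict(np.load(f'pics/{f}.npz'))
def rot(o):
    o=np.array(o,float)
    return o if o.shape==(3,3) else (R.from_euler('xyz',o).as_matrix() if o.size==3 else R.from_quat(o).as_matrix())
def cloud(c):
    z=c['z_map'];v,u=np.indices(z.shape)
    p=np.stack([(u-c['cx'])/c['fx']*z,(v-c['cy'])/c['fy']*z,z],-1)
    w=p@rot(c['orientation']).T+c['origin']; w[z==0]=np.nan; return w
E
python3 - <<'E'
from h import *
print(manip.read_state())
for n in ['side','top','wrist']:
    c=shot(n,n+'0'); print(n,c['origin'],c['orientation'],c['fx'])
a=[cv2.imread(f'pics/{n}0.png') for n in ['side','top']]
cv2.imwrite('pics/w.png',cv2.resize(np.vstack(a),(800,600)) if 0 else a[1])
E
```

```text
{'clock': 0.0, 'joints': array([ 1.08538864e+00,  3.00435286e-01,  1.52162052e+00, -2.76659156e-06,
        1.32070627e+00, -6.66210166e-02]), 'qd': array([-1.38476588e-03, -4.25844424e-04, -1.94013873e-05,  9.75470453e-04,
       -5.73401807e-05,  1.69948550e-04]), 'effort': array([-7.49063183e-04, -5.31810093e+01, -3.52744353e+01,  7.07768602e-02,
        2.43422430e-02, -9.95453934e-05]), 'eef_pos': array([223.5412942 , 502.21544868, 204.88929531]), 'eef_rot': array([-3.14042564e+00, -7.51770735e-05,  2.72280663e+00]), 'wrist_force': array([0.6519041 , 0.29117386, 0.42669522]), 'moment': array([ 0.0302952 , -0.047699  ,  0.04502261]), 'finger_force': 0.0, 'finger_gap': 94.00359355752687}
side [  94.36657998 -572.77168159  489.02733181] [-2.03124663  0.02568959 -0.59347353] 445.6646754027141
top [ 429.86369558  111.85607612 1152.00807078] [-3.04060425 -0.00872424 -1.58669099] 452.4913698442986
wrist [161.07876565 528.84730173 385.23579356] [2.90184717e+00 1.99057787e-03 1.15122555e+00] 269.6250952637771
```

View pics/top0.png

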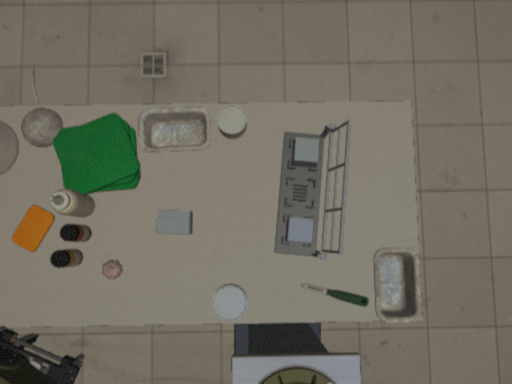

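View pics/side0.png

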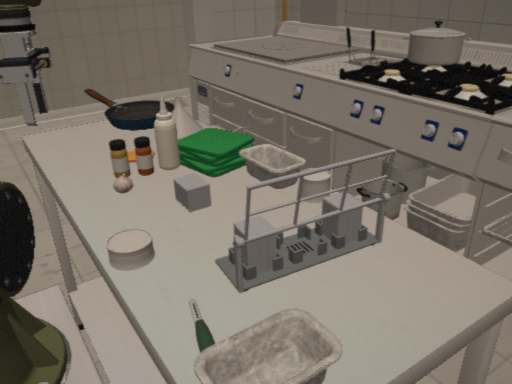

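The top view shows the loose cup at about (174,222) and the seated cups at (307,150) and (300,230). The free middle pocket is at (300,190), and the grid stands upright at columns 325–348, so the rack's back faces image right (world −y).

```bash
python3 - <<'E'
from h import *
c=load('top0'); w=cloud(c); im=c['frame']
def rect(m,name):
    p=w[m][:,:2].astype(np.float32); z=w[m][:,2]
    r=cv2.minAreaRect(p); print(name,len(p),np.round(r[0],1),np.round(r[1],1),round(r[2],2),'mean',p.mean(0).round(1),'z',np.percentile(z,[5,50,95]).round(1))
def box(u0,u1,v0,v1,z0,z1):
    m=np.zeros(w.shape[:2],bool); m[v0:v1,u0:u1]=1
    return m&(w[...,2]>z0)&(w[...,2]<z1)
rect(box(145,205,200,245,50,62),'cup')
rect(box(285,325,130,170,84,94),'A'); rect(box(280,322,210,248,84,94),'B')
rect(box(270,325,125,262,6,40),'rack')
rect(box(310,360,115,262,120,260),'grid')
rect(box(310,360,115,262,195,260),'gridtop')
print('table z',np.nanmedian(w[260:280,180:260,2]))
g=box(310,360,115,262,95,260)
for z0 in range(95,230,15):
    m=g&(w[...,2]>z0)&(w[...,2]<z0+15); print(z0,m.sum(), w[m].mean(0).round(1) if m.sum() else '')
s=load('side0');ws=cloud(s)
cv2.imwrite('pics/mix.png',np.hstack([cv2.resize(im[185:255,140:210],(400,400),interpolation=2),cv2.resize(s['frame'][160:220,160:220],(400,400),interpolation=2)]))
# side cloud of grid
m=(ws[...,2]>120)&(ws[...,2]<260)&(ws[...,0]>250)&(ws[...,0]<650)&(ws[...,1]>-260)&(ws[...,1]<-20)
for z0 in range(120,230,15):
    k=m&(ws[...,2]>z0)&(ws[...,2]<z0+15); print('s',z0,k.sum(),ws[k].mean(0).round(1) if k.sum() else '', ws[k].min(0).round() if k.sum() else '',ws[k].max(0).round() if k.sum() else '')
E
```

```text
cup 750 [485.4 294.3] [80.  53.5] 89.01 mean [485.2 293.8] z [52.3 55.6 58.8]
A 550 [651.3 -29.3] [56.7 56.6] 84.24 mean [650.8 -28.9] z [86.6 89.7 92.8]
B 558 [460.4  -9.5] [56.4 55.8] 84.33 mean [460.3  -9.3] z [86.7 89.7 92.7]
rack 3527 [555.4  -6.5] [135.1 315. ] 83.98 mean [549.1 -15.5] z [ 7.  10.3 34.8]
grid 941 [548.9 -84.7] [ 23.2 286.4] 84.06 mean [546.9 -87. ] z [146.4 206.2 211.3]
gridtop 528 [548.1 -91.2] [ 10.5 286.1] 83.79 mean [545.8 -91.2] z [205.1 209.  212. ]
table z -0.48235856382962083
95 439 [548.1 -71.  106. ]
110 105 [552.8 -71.5 113.1]
125 27 [564.6 -77.7 132.4]
140 67 [536.8 -79.5 151.1]
155 261 [549.4 -82.2 158. ]
170 30 [554.7 -85.2 177.4]
185 30 [557.2 -88.1 192.1]
200 519 [545.5 -91.2 208.9]
215 0 
s 120 82 [496.8 -73.7 127.7] [405. -88. 121.] [596. -60. 135.]
s 135 81 [494.3 -76.5 142.6] [404. -89. 135.] [596. -64. 150.]
s 150 451 [514.8 -80.9 156.6] [404. -95. 150.] [650. -67. 165.]
s 165 87 [496.3 -82.3 172.3] [404. -95. 165.] [595. -70. 180.]
s 180 94 [492.1 -84.6 187.3] [403. -98. 180.] [595. -73. 195.]
s 195 615 [513.2 -91.4 206.7] [ 402. -108.  195.] [649. -74. 210.]
s 210 120 [523.3 -91.2 210.5] [ 404. -104.  210.] [649. -77. 212.]
s 225 0
```

View pics/mix.png

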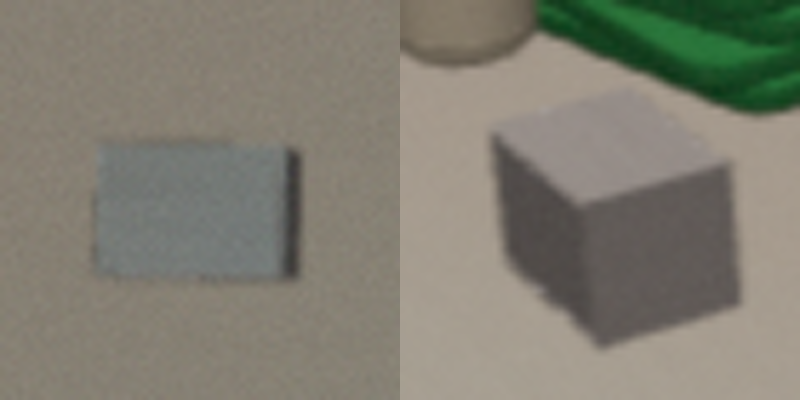

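```bash
cat >> h.py <<'E'
def to(x,y,z,yawdeg=None):
    s=manip.read_state(); Rm=rot(s['eef_rot']); d=Rm.T@(np.array([x,y,z])-s['eef_pos'])/1000
    t=0 if yawdeg is None else -np.deg2rad((yawdeg-np.rad2deg(s['eef_rot'][2])+180)%360-180)
    print('move',d.round(4),'turn',round(float(t),4),'at',s['eef_pos'].round(1),'yaw',np.rad2deg(s['eef_rot'][2]).round(2),'t',round(float(s['clock']),2),'gap',round(float(s['finger_gap']),1),'F',s['wrist_force'].round(1))
E
python3 -c "
from h import *
to(484.9,267.3,130,89)"
```

```text
move [-0.3343 -0.1083  0.0751] turn 1.1694 at [223.6 502.3 205. ] yaw 156.0 t 0.15 gap 94.1 F [ 0.9 -0.7 -0.6]
```

Call:
{"fn": "move_arm", "kwargs": {
  "moves": [
    [-0.04,-0.013,0,0.13],
    [-0.08,-0.026,0,0.26],
    [-0.12,-0.039,0,0.39],
    [-0.16,-0.052,0.01,0.52],
    [-0.2,-0.065,0.02,0.65],
    [-0.24,-0.078,0.03,0.78],
    [-0.28,-0.091,0.045,0.91],
    [-0.31,-0.1,0.06,1.04],
    [-0.3343,-0.1083,0.075,1.1694],
    [-0.3343,-0.1083,0.075,1.1694],
    [-0.3343,-0.1083,0.075,1.1694]
  ],
  "jaw": 0.085
}}

```text
clock: 1.25
eef_pos: [484.8, 267.5, 130.2]
eef_rot: [-3.141, 0.0, 1.555]
wrist_force: [0.5, -0.1, 0.5]
finger_gap: 85.3
finger_force: 0.0
```

```bash
python3 -c "
from h import *
to(484.9,267.3,9,89)
c=shot('wrist','w1')"
```

```text
move [-1.000e-04  2.000e-04  1.212e-01] turn 0.0013 at [484.8 267.5 130.2] yaw 89.07 t 1.25 gap 85.3 F [ 0.5 -0.1  0.5]
```

View pics/w1.png

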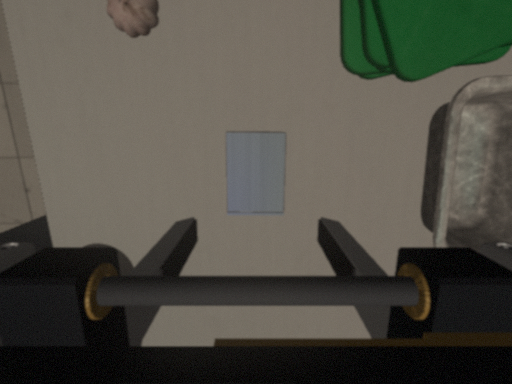

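The cup (columns 225–285, rows 131–213) is centred between the fingertips (197 and 318), so I can go down and close.

Call:
{"fn": "move_arm", "kwargs": {
  "moves": [
    [0,0,0.04,0],
    [0,0,0.08,0],
    [0,0,0.11,0],
    [0,0,0.121,0],
    [0,0,0.121,0]
  ]
}}

```text
clock: 1.8
eef_pos: [484.4, 268.1, 9.2]
eef_rot: [-3.14, 0.001, 1.555]
wrist_force: [0.2, -0.1, 0.3]
finger_gap: 84.9
finger_force: 0.0
```

Call:
{"fn": "move_arm", "kwargs": {
  "moves": [
    [0,0,0,0],
    [0,0,0,0],
    [0,0,0,0],
    [0,0,0,0],
    [0,0,0,0],
    [0,0,0,0]
  ],
  "jaw": 0.04,
  "squeeze": 10
}}

```text
clock: 2.4
eef_pos: [485.3, 267.7, 10.2]
eef_rot: [3.141, -0.0, 1.553]
wrist_force: [-3.2, -0.7, 6.0]
finger_gap: 55.8
finger_force: 10.0
```

Call:
{"fn": "move_arm", "kwargs": {
  "moves": [
    [0,0,-0.005,0],
    [0,0,-0.01,0],
    [0,0,-0.015,0],
    [0,0,-0.02,0],
    [0,0,-0.025,0],
    [0,0,-0.03,0],
    [0,0,-0.03,0]
  ]
}}

```text
clock: 3.1
eef_pos: [485.4, 267.7, 40.2]
eef_rot: [3.141, -0.001, 1.553]
wrist_force: [-0.3, 0.4, -0.6]
finger_gap: 56.0
finger_force: 10.0
```

```bash
python3 -c "
from h import *
c=shot('side','s2')
cv2.imwrite('pics/s2c.png',cv2.resize(c['frame'][60:260,80:330],None,fx=2.5,fy=2.5))"
```

```text
(no output)
```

View pics/s2c.png

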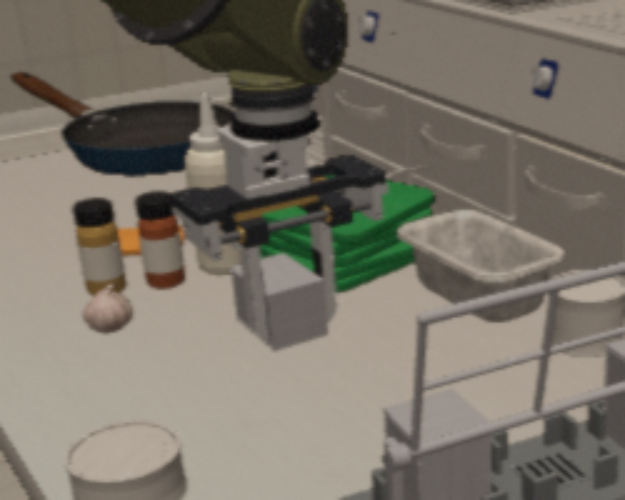

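The picture shows the cup between the fingers, base at about (290,310), and I can't tell whether it has lifted or tilted. I'll measure it with depth.

```bash
python3 - <<'E'
from h import *
for f in ['s2','top3']:
    c=load(f) if f=='s2' else shot('top','top3')
    w=cloud(c); m=(abs(w[...,0]-485)<24)&(w[...,1]>240)&(w[...,1]<345)&(w[...,2]>-5)&(w[...,2]<110)
    p=w[m]
    for y in range(230,345,10):
        k=p[(p[:,1]>=y)&(p[:,1]<y+10)]
        if len(k): print(f,y,len(k),np.percentile(k[:,2],[2,50,98]).round(1))
print(manip.read_state()['wrist_force'])
E
```

```text
s2 240 47 [-1.7  0.4  1.8]
s2 250 502 [ 0.  57.7 86.7]
s2 260 74 [-1.   1.5 87.4]
s2 270 80 [-1.3 43.2 87.8]
s2 280 71 [-1.   1.4 87.6]
s2 290 64 [-1.5  1.2 87.8]
s2 300 62 [-1.1  1.4 87.4]
s2 310 38 [-1.  43.4 87.2]
s2 320 30 [-1.3 84.8 87.3]
s2 330 26 [-1.6  1.2 87.2]
s2 340 7 [-0.9  0.1  1.7]
[ 0.30482602 -0.46500117 -1.06058228]
```

The cup is held level 30 mm up and did not swing at 10 N, so I'll raise it and soften the grip to let it swing.

Call:
{"fn": "move_arm", "kwargs": {
  "moves": [
    [0,0,-0.015,0],
    [0,0,-0.03,0],
    [0,0,-0.03,0]
  ]
}}

```text
clock: 3.5
eef_pos: [486.1, 268.1, 71.9]
eef_rot: [3.138, -0.002, 1.553]
wrist_force: [-0.0, 0.1, -1.7]
finger_gap: 55.8
finger_force: 10.0
```

Call:
{"fn": "move_arm", "kwargs": {
  "moves": [
    [0,0,0,0],
    [0,0,0,0],
    [0,0,0,0],
    [0,0,0,0],
    [0,0,0,0],
    [0,0,0,0]
  ],
  "squeeze": 3
}}

```text
clock: 4.1
eef_pos: [485.0, 267.5, 69.3]
eef_rot: [-3.141, 0.0, 1.553]
wrist_force: [0.6, 0.3, 0.0]
finger_gap: 56.1
finger_force: 3.0
```

```bash
cat > chk.py <<'E'
from h import *
s=manip.read_state();print(s['eef_pos'],s['wrist_force'],s['finger_gap'])
w=cloud(viewer.camera('side'));x,y=s['eef_pos'][:2]
m=(abs(w[...,0]-x)<22)&(w[...,1]>y-90)&(w[...,1]<y+90)&(w[...,2]>6)&(w[...,2]<s['eef_pos'][2]+75)
p=w[m]
for z in range(5,150,10):
    k=p[(p[:,2]>=z)&(p[:,2]<z+10)]
    if len(k)>5: print(z,len(k),'y-ytcp',np.percentile(k[:,1]-y,[5,50,95]).round(1),'z',k[:,2].max().round())
E
python3 chk.py
```

```text
[484.99625475 267.53966806  69.31107781] [0.5682785  0.28885029 0.00347471] 56.053928496099815
55 38 y-ytcp [-15.2 -12.1  -9.8] z 65.0
65 75 y-ytcp [-14.7 -12.8 -10.1] z 75.0
75 72 y-ytcp [-14.5 -12.4  -9.8] z 85.0
85 72 y-ytcp [-14.4 -12.6 -10.1] z 95.0
95 78 y-ytcp [-14.5 -12.6 -10.1] z 105.0
105 114 y-ytcp [-14.1 -11.4  54. ] z 115.0
115 167 y-ytcp [-12.3  14.3  56.5] z 118.0
```

```bash
python3 - <<'E'
from h import *
w=cloud(load('top0')); a=np.deg2rad(-95.92); X=np.array([np.cos(a),np.sin(a)]);Y=np.array([-X[1],X[0]])
d=w[...,:2]-np.array([555.9,-19.4]); rx=d@X; ry=d@Y; z=w[...,2]
H=np.zeros((28,84))
for i,x in enumerate(range(-68,44,4)):
    r=''
    for y in range(-164,164,5):
        m=(rx>=x)&(rx<x+4)&(ry>=y)&(ry<y+5)
        v=np.nanmedian(z[m]) if m.any() else -9
        r+=' ' if v==-9 else '.' if v<5 else '_' if v<20 else 'f' if v<45 else 'C' if v<99 else '#'
    print(x,r)
m=(z>28)&(z<45)&(rx<0)&(rx>-60); print(m.sum(),np.percentile(z[m],[10,50,90]),np.percentile(rx[m],[2,10,50]))
E
```

```text
-68 ..................................................................
-64 ..................................................................
-60 ..................................................................
-56 ..................................................................
-52 ..._____________________________________._____._________________..
-48 ._______________________________________________________________..
-44 ..______________________________________________________________..
-40 .___________________________f___________________________________..
-36 ..____ffff_______ffff____fffff______ffff____fffff______fffff____..
-32 ..____f_fffffffCfff_f____ff____________f ____fffffff__fff_ff ___..
-28 ..____f_CCCCCCCCCCCff____ff____________f ____fCCCCCCCCCCCCff ___..
-24 ..____ffCCCCCCCCCCC f____f_____________ff____fCCCCCCCCCCCC   ___..
-20 ._____f_CCCCCCCCCCC f____f______________f____fCCCCCCCCCCCC   ___..
-16 ..______CCCCCCCCCCC __________________________CCCCCCCCCCCC   ___..
-12 ._______CCCCCCCCCCCC__________________________CCCCCCCCCCCC   ___..
-8 ._______CCCCCCCCCCCC____________
[... 254 characters left out ...]
CCCCCCCCCC __________________________CCCCCCCCCCCC   ___..
12 ..______CCCCCCCCCCC __________________________CCCCCCCCCCCC   ___..
16 ..____f_CCCCCCCCCCCCf____f_____________f______CCCCCCCCCCCC   ___..
20 ._____f_CCCCCCCCCCCCf____ff____________f____ffCCCCCCCCCCCC   ___..
24 ..____f_CCCCCCCCCCC f____ff____________f ____fCCCCCCCCCCCC    __..
28 ._____f__     C     f____ff____________f ___fff_    C        ___..
32 ..____fff         fff____ffff_______fffff____ffff            ___..
36 ..CC___    ____  ff  _____f   _______fff ____ff      ___   f____..
40 .CCC________________________________________________________C#CC..
228 [31.21183593 34.89486277 38.54802689] [-36.99266894 -36.21251948 -29.06092196]
```

The cup does not swing even at 3 N, so the pads resist pivoting. New plan: set it down and regrip near the mouth. Then push the base end onto the rack's front fins (36 mm) to tip the mouth down, and finish the upending by pressing the rim on the table.

Call:
{"fn": "move_arm", "kwargs": {
  "moves": [
    [0,0,0.02,0],
    [0,0,0.04,0],
    [0,0,0.053,0],
    [0,0,0.059,0],
    [0,0,0.059,0]
  ]
}}

```text
clock: 4.65
eef_pos: [484.9, 267.5, 10.1]
eef_rot: [-3.141, 0.0, 1.553]
wrist_force: [0.1, 0.6, -1.3]
finger_gap: 56.1
finger_force: 3.0
```

Call:
{"fn": "move_arm", "kwargs": {
  "moves": [
    [0,0,0,0],
    [0,0,0,0],
    [0,0,0,0],
    [0.015,0,0,0],
    [0.03,0,0,0],
    [0.043,0,0,0],
    [0.043,0,0,0],
    [0.043,0,0,0]
  ],
  "jaw": 0.075
}}

```text
clock: 5.45
eef_pos: [485.5, 311.0, 10.2]
eef_rot: [-3.141, 0.0, 1.554]
wrist_force: [-0.1, -1.4, 0.4]
finger_gap: 74.9
finger_force: 0.0
```

Call:
{"fn": "move_arm", "kwargs": {
  "moves": [
    [0,0,0,0],
    [0,0,0,0],
    [0,0,0,0],
    [0,0,0,0],
    [0,0,0,0]
  ],
  "jaw": 0.04,
  "squeeze": 10
}}

```text
clock: 5.95
eef_pos: [485.8, 310.4, 10.5]
eef_rot: [3.142, 0.0, 1.553]
wrist_force: [0.6, -0.6, -0.3]
finger_gap: 56.3
finger_force: 10.0
```

Call:
{"fn": "move_arm", "kwargs": {
  "moves": [
    [0,0,-0.03,0],
    [0,0,-0.06,0],
    [0,0,-0.09,0],
    [0,0,-0.1,0],
    [0,0,-0.1,0]
  ]
}}

```text
clock: 6.45
eef_pos: [486.2, 310.8, 111.2]
eef_rot: [3.14, -0.001, 1.553]
wrist_force: [0.2, -0.9, -1.7]
finger_gap: 56.1
finger_force: 10.0
```

```bash
cat >> h.py <<'E'
A=np.deg2rad(-95.92); X=np.array([np.cos(A),np.sin(A)]);Y=np.array([-X[1],X[0]]);C=np.array([555.9,-19.4])
def rk(u,v,gz): # forward of rack centre u, along rack y v, grasp height
    p=C-X*u+Y*v; return p[0],p[1],gz-19
E
python3 chk.py; python3 -c "
from h import *
to(*rk(76,0,100),84.08)"
```

```text
[486.16461449 310.76727004 111.19744417] [ 0.17132416 -0.89019096 -1.71761994] 56.148672445881196
95 30 y-ytcp [-58.  -55.3 -53.5] z 105.0
105 74 y-ytcp [-57.8 -55.4 -53.3] z 115.0
115 76 y-ytcp [-57.5 -55.2 -52.9] z 125.0
125 84 y-ytcp [-57.6 -55.4 -53. ] z 135.0
135 79 y-ytcp [-58.2 -55.3 -52.7] z 145.0
145 85 y-ytcp [-57.7 -55.3 -52.9] z 155.0
move [-0.2528  0.0826  0.0287] turn 0.0859 at [485.6 310.4 109.7] yaw 89.0 t 6.5 gap 56.0 F [ 0.7 -0.  -2.1]
```

Call:
{"fn": "move_arm", "kwargs": {
  "moves": [
    [-0.04,0.013,0,0.03],
    [-0.08,0.026,0,0.06],
    [-0.12,0.039,0,0.086],
    [-0.16,0.052,0.005,0.086],
    [-0.19,0.062,0.012,0.086],
    [-0.22,0.072,0.02,0.086],
    [-0.24,0.079,0.026,0.086],
    [-0.2528,0.0826,0.0287,0.086],
    [-0.2528,0.0826,0.0287,0.086],
    [-0.2528,0.0826,0.0287,0.086]
  ]
}}

```text
clock: 7.5
eef_pos: [563.6, 57.0, 81.2]
eef_rot: [-3.141, -0.0, 1.467]
wrist_force: [-0.2, 0.1, -1.3]
finger_gap: 55.9
finger_force: 10.0
```

```bash
python3 - <<'E'
from h import *
to(*rk(76,0,66),84.08)
E
```

```text
move [-0.0008  0.0003  0.0342] turn -0.0 at [563.6  57.   81.2] yaw 84.08 t 7.5 gap 55.9 F [-0.2  0.1 -1.3]
```

Call:
{"fn": "move_arm", "kwargs": {
  "moves": [
    [0,0,0.02,0],
    [0,0,0.034,0],
    [0.001,0,0.038,0],
    [0.003,0,0.042,0],
    [0.004,0,0.047,0],
    [0.002,0,0.051,0],
    [0,0,0.055,0],
    [-0.002,0,0.0575,0],
    [-0.0045,0,0.06,0],
    [-0.006,0,0.0605,0],
    [-0.008,0,0.061,0],
    [-0.008,0,0.061,0]
  ],
  "squeeze": 4
}}

```text
clock: 8.7
eef_pos: [563.3, 48.2, 20.8]
eef_rot: [3.141, -0.0, 1.467]
wrist_force: [-0.1, 3.2, 1.5]
finger_gap: 55.9
finger_force: 4.0
```

```bash
python3 - <<'E'
from h import *
c=shot('side','s5'); t=shot('top','t5')
cv2.imwrite('pics/m5.png',np.hstack([cv2.resize(c['frame'][130:300,200:370],(400,400)),cv2.resize(t['frame'][110:270,230:390],(400,400))]))
to(*rk(68,0,39),84.08)
E
```

```text
move [ 0.     -0.0003  0.0008] turn -0.0002 at [563.2  48.2  20.8] yaw 84.07 t 8.8 gap 56.0 F [-0.1  4.   1.6]
```

View pics/m5.png

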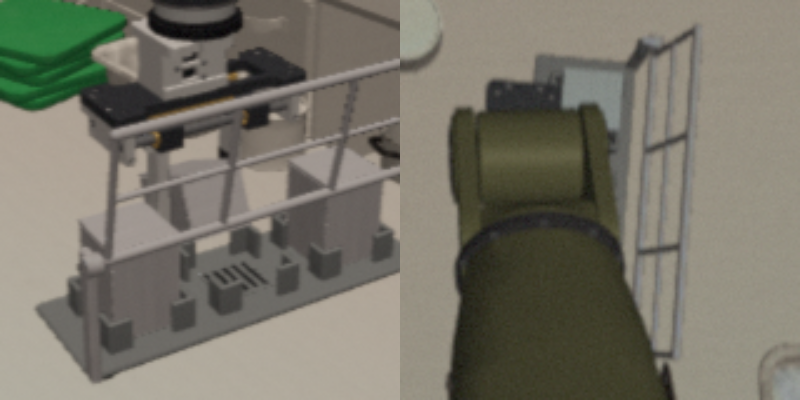

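The cup is now tilted with its base up, at about (205,165) in the side crop. I'll measure the tilt.

```bash
cat > tilt.py <<'E'
from h import *
s=manip.read_state(); e=s['eef_pos']
def tilt(c):
    w=cloud(c); d=w[...,:2]-e[:2]; v=d@Y; u=-(d@X); z=w[...,2]-e[2]-19
    m=(abs(v)<20)&(abs(u)<65)&(z>-50)&(z<70)&(w[...,2]>40)
    P=np.c_[u[m],z[m]]
    best=None;rng=np.random.default_rng(0)
    for _ in range(400):
        a,b=P[rng.choice(len(P),2,replace=False)]; n=np.array([b[1]-a[1],a[0]-b[0]]); L=np.hypot(*n)
        if L<8: continue
        k=abs((P-a)@n/L)<2.0
        if best is None or k.sum()>best[0]: best=(k.sum(),k)
    Q=P[best[1]]; U=np.linalg.svd(Q-Q.mean(0),full_matrices=False)[2][0]
    print('n',len(P),best[0],'line angle from u axis',np.rad2deg(np.arctan2(U[1],U[0])).round(1),'mean',Q.mean(0).round(1),'ext',Q.min(0).round(1),Q.max(0).round(1))
if __name__=='__main__':
    tilt(viewer.camera('side'))
E
python3 tilt.py
```

```text
n 388 278 line angle from u axis -114.4 mean [-34.   29.9] ext [-46.9   2.6] [-21.8  54.8]
```

Tilt is only about 24°, because the cup also slid in the pads, so full pad contact resists turning too strongly. Better to grip just the top corner at the base end. The small patch gives little twist resistance, so gravity should swing the mouth down. First I'll set the cup down clear of the rack.

Call:
{"fn": "move_arm", "kwargs": {
  "moves": [
    [0.002,0,-0.015,0],
    [0.02,0,-0.03,0],
    [0.05,0,-0.03,0],
    [0.09,0,-0.03,0],
    [0.11,0,-0.02,0],
    [0.11,0,0,0],
    [0.11,0,0.008,0],
    [0.11,0,0.015,0],
    [0.11,0,0.019,0],
    [0.11,0,0.019,0]
  ],
  "squeeze": 8
}}

```text
clock: 9.85
eef_pos: [574.7, 156.9, 2.4]
eef_rot: [3.142, 0.0, 1.466]
wrist_force: [0.6, -0.2, -0.5]
finger_gap: 55.9
finger_force: 8.0
```

Call:
{"fn": "move_arm", "kwargs": {
  "moves": [
    [0,0,0,0],
    [0,0,0,0],
    [0,0,0,0],
    [0,0,0,0],
    [0,0,-0.04,0],
    [0,0,-0.08,0],
    [0,0,-0.08,0]
  ],
  "jaw": 0.08
}}

```text
clock: 10.55
eef_pos: [576.9, 158.4, 87.3]
eef_rot: [3.134, -0.003, 1.468]
wrist_force: [1.0, 0.3, -0.3]
finger_gap: 80.0
finger_force: 0.0
```

```bash
cat > cup.py <<'E'
from h import *
s=manip.read_state();e=s['eef_pos']
for n in ['side','top','wrist']:
    w=cloud(viewer.camera(n)); d=w[...,:2]-e[:2]
    for z0,z1 in [(50,61),(73,86)]:
        m=(np.hypot(*np.moveaxis(d,-1,0))<90)&(w[...,2]>z0)&(w[...,2]<z1)
        if m.sum()>60:
            l,st,q,_=cv2.connectedComponentsWithStats(m.astype(np.uint8))[0:4]
            k=1+np.argmax(q[1:,4]); p=w[st==k]
            r=cv2.minAreaRect(p[:,:2].astype(np.float32)); print(n,z0,len(p),np.round(r[0],1),np.round(r[1],1),round(r[2],1),'z',np.median(p[:,2]).round(1))
E
python3 cup.py; python3 -c "
from h import *
to(*rk(178,0,100))"
```

```text
side 50 397 [571.4 137.6] [70.5 56.8] 84.5 z 56.1
wrist 50 6297 [573.8 144.3] [79.5 56.1] 84.2 z 57.1
move [-0.0001  0.0001  0.0002] turn 0.0 at [574.2 157.8  81.2] yaw 84.08 t 10.7 gap 79.5 F [-0.5  0.4 -0.2]
```

The cup lies flat at (573.8,144.3) with its axis at 84.2°. I'll take a small corner grip at the base end.

Call:
{"fn": "move_arm", "kwargs": {
  "moves": [
    [-0.03,0,0,0],
    [-0.0545,0,0,0],
    [-0.0545,0,0.015,0],
    [-0.0545,0,0.031,0],
    [-0.0545,0,0.031,0],
    [-0.0545,0,0.031,0]
  ],
  "jaw": 0.075
}}

```text
clock: 11.3
eef_pos: [568.4, 104.1, 49.8]
eef_rot: [-3.14, 0.0, 1.468]
wrist_force: [-0.8, -0.1, 1.0]
finger_gap: 75.0
finger_force: 0.0
```

Call:
{"fn": "move_arm", "kwargs": {
  "moves": [
    [0,0,0,0],
    [0,0,0,0],
    [0,0,0,0],
    [0,0,0,0],
    [0,0,0,0]
  ],
  "jaw": 0.04,
  "squeeze": 8
}}

```text
clock: 11.8
eef_pos: [569.0, 103.7, 51.1]
eef_rot: [3.141, -0.0, 1.467]
wrist_force: [-0.2, 1.0, 3.5]
finger_gap: 55.7
finger_force: 8.0
```

Call:
{"fn": "move_arm", "kwargs": {
  "moves": [
    [0,0,-0.008,0],
    [0,0,-0.016,0],
    [0,0,-0.024,0],
    [0,0,-0.032,0],
    [0,0,-0.04,0],
    [0,0,-0.048,0],
    [0,0,-0.056,0],
    [0,0,-0.06,0],
    [0,0,-0.06,0]
  ]
}}

```text
clock: 12.7
eef_pos: [569.1, 103.7, 111.4]
eef_rot: [3.141, -0.0, 1.467]
wrist_force: [-0.1, -0.1, -1.8]
finger_gap: 55.6
finger_force: 8.0
```

```bash
python3 - <<'E'
from tilt import *
c=shot('side','s7')
w=cloud(c); d=w[...,:2]-e[:2]; v=d@Y; u=-(d@X); z=w[...,2]-e[2]
m=(abs(v)<24)&(abs(u)<100)&(z<30)&(w[...,2]>5)
P=np.c_[u,w[...,2]][0:0]; P=np.c_[u[m],w[...,2][m]]
for z0 in range(5,140,8):
    k=P[(P[:,1]>=z0)&(P[:,1]<z0+8)]
    if len(k)>4: print(z0,len(k),np.percentile(k[:,0],[5,50,95]).round(1))
print(e,s['finger_gap'],s['wrist_force'])
cv2.imwrite('pics/s7c.png',cv2.resize(c['frame'][80:280,150:350],(600,600)))
E
```

```text
5 142 [-98.7 -89.4 -75.7]
13 20 [-93.2 -90.9 -88.8]
21 24 [-92.4 -90.7 -87.8]
29 23 [-93.1 -90.7 -89.3]
61 52 [-15.8 -13.2 -11.3]
69 83 [-13.8 -11.3  -8.9]
77 85 [-11.6  -8.9  -6.1]
85 82 [-8.4 -6.1 -3.8]
93 52 [-6.6 -3.5 69.9]
101 45 [-0.9  3.  47.1]
109 115 [-0.7  2.6 21. ]
117 6 [0.4 2.6 3.9]
[569.09149542 103.66057942 111.37722481] 55.577271700565625 [-0.10993033 -0.07222469 -1.82209128]
```

View pics/s7c.png

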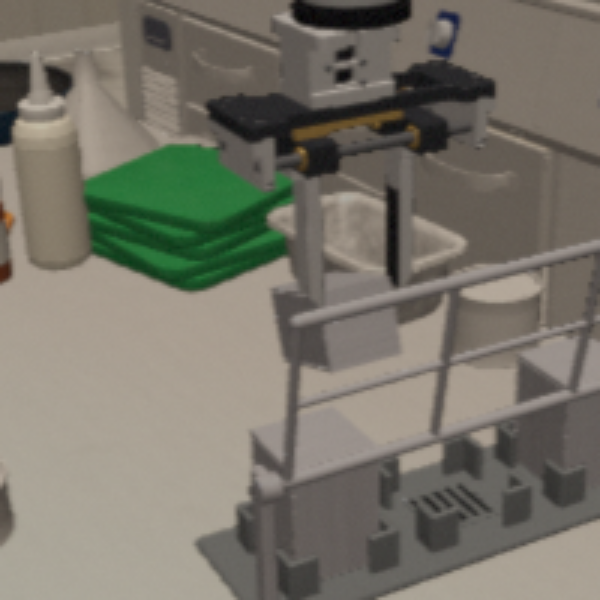

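The cup swung about 18° under the corner grip (base face tilted, around (340,320) in the crop). I'll soften the grip to let it swing further.

Call:
{"fn": "move_arm", "kwargs": {
  "moves": [
    [0,0,0,0],
    [0,0,0,0],
    [0,0,0,0],
    [0,0,0,0],
    [0,0,0,0]
  ],
  "squeeze": 4
}}

```text
clock: 13.25
eef_pos: [568.8, 103.6, 110.7]
eef_rot: [-3.141, 0.0, 1.467]
wrist_force: [0.4, 0.9, -0.7]
finger_gap: 55.5
finger_force: 4.0
```

```bash
cat > prof.py <<'E'
from tilt import *
w=cloud(viewer.camera('side')); d=w[...,:2]-e[:2]; v=d@Y; u=-(d@X)
m=(abs(v)<24)&(abs(u)<70)&(w[...,2]<e[2]+30)&(w[...,2]>5)
P=np.c_[u[m],w[...,2][m]]
for z0 in range(5,int(e[2])+30,8):
    k=P[(P[:,1]>=z0)&(P[:,1]<z0+8)]
    if len(k)>4: print(z0,len(k),np.percentile(k[:,0],[5,50,95]).round(1))
print(e,s['finger_gap'],s['wrist_force'],s['clock'])
E
python3 prof.py
```

```text
29 6 [10.1 11.6 14. ]
37 22 [1.7 5.  9.4]
45 21 [-7.7 -4.5  0.4]
53 22 [-16.7 -12.6  -9.4]
61 21 [-25.8 -22.4 -17.7]
69 48 [-33.3 -30.5 -26.8]
77 111 [-31.6 -27.2 -22.5]
85 106 [-24.2 -19.8 -15.3]
93 94 [-17.7 -13.5  -9.1]
101 11 [-2.8 -1.5  0.3]
109 98 [-3.7  1.1  4.4]
[568.83522826 103.61250904 110.65261904] 55.48321540218974 [ 0.35265406  0.91688045 -0.74448186] 13.25
```

It swung to about 46° (underside slopes from (−31,69) to (10,30)). Now I'll touch the rim corner to the table and move forward over it.

Call:
{"fn": "move_arm", "kwargs": {
  "moves": [
    [0,0,0.007,0],
    [0,0,0.012,0],
    [0.003,0,0.014,0],
    [0.008,0,0.015,0],
    [0.014,0,0.016,0],
    [0.02,0,0.017,0],
    [0.027,0,0.017,0],
    [0.034,0,0.018,0],
    [0.04,0,0.019,0],
    [0.045,0,0.02,0],
    [0.045,0,0.02,0]
  ]
}}

```text
clock: 14.4
eef_pos: [573.4, 149.0, 90.5]
eef_rot: [-3.141, 0.0, 1.468]
wrist_force: [-0.2, -0.5, -0.9]
finger_gap: 55.6
finger_force: 4.0
```

```bash
python3 prof.py
```

```text
5 17 [13.6 16.8 20.6]
13 16 [ 5.7  9.6 13. ]
21 20 [-3.6  1.   3.9]
29 23 [-12.   -8.6  -4.9]
37 21 [-21.3 -18.7 -13.7]
45 21 [-29.8 -26.7 -23.7]
53 83 [-32.9 -30.1 -25.4]
61 103 [-28.5 -23.7 -18.3]
69 90 [-20.8 -16.9 -13.1]
85 93 [-5.4 -2.   3.1]
93 42 [-1.4  2.8  5.7]
[573.42892276 149.00781604  90.52462133] 55.646517216207755 [-0.1967351  -0.49332157 -0.8580587 ] 14.4
```

The corner slid on the table without turning the cup (still about 45°). I'll raise it, grip softer, and jerk forward so it swings further under.

Call:
{"fn": "move_arm", "kwargs": {
  "moves": [
    [0,0,-0.02,0],
    [0,0,-0.025,0],
    [0,0,-0.025,0],
    [0.04,0,-0.025,0],
    [0.08,0,-0.025,0],
    [0.105,0,-0.025,0],
    [0.125,0,-0.025,0],
    [0.14,0,-0.025,0],
    [0.148,0,-0.025,0],
    [0.15,0,-0.025,0],
    [0.15,0,-0.025,0]
  ],
  "squeeze": 3
}}

```text
clock: 15.55
eef_pos: [589.0, 297.1, 115.5]
eef_rot: [-3.141, 0.0, 1.467]
wrist_force: [0.8, -0.4, -1.3]
finger_gap: 55.9
finger_force: 3.0
```

```bash
python3 prof.py
```

```text
21 6 [23.4 24.8 25.6]
29 22 [14.9 18.9 21.8]
37 27 [ 5.4 10.2 13.7]
45 25 [-2.1  0.1  4.4]
53 22 [-13.1  -9.2  -4.9]
61 29 [-21.8 -17.  -13.3]
69 27 [-29.6 -26.2 -22.5]
77 72 [-33.  -30.  -25.1]
85 80 [-28.4 -23.7 -19.5]
93 79 [-21.4 -16.5 -12.3]
101 82 [-14.2  -9.4  -3.8]
109 80 [-7.4 -2.7  3.3]
117 34 [-1.   3.5  5.8]
[589.04401212 297.09283457 115.53024442] 55.85074983951518 [ 0.76668084 -0.35585484 -1.3336884 ] 15.55
```

The cup stays near 42° because pad friction still holds it. A fixed rack post facing the cup mouth from the robot side can push the upper rim back. I'll carry it there with the mouth toward +x.

```bash
python3 -c "
from h import *
to(400,180,180,0);to(*rk(-48,-232,115+19),-5.92)
w=cloud(load('top0'));d=w[...,:2]-C;rx=d@X;ry=d@Y
m=(abs(rx-48)<12)&(ry<-140)&(ry>-165)&(w[...,2]>90)&(w[...,2]<125)
print(m.sum(),rx[m].mean(),ry[m].mean(),ry[m].min(),ry[m].max(),w[m][:,:2].mean(0))
m=(w[...,0]<420)&(w[...,0]>230)&(w[...,1]<230)&(w[...,1]>-140)&(w[...,2]>12)
print(np.round(w[m].min(0)),np.round(w[m].max(0)),np.round(np.median(w[m],0)))
"
```

```text
move [-0.1359 -0.1759 -0.0643] turn 1.4668 at [589.1 296.9 115.6] yaw 84.04 t 15.6 gap 55.6 F [-0.1  0.9 -0.8]
move [-0.3661 -0.2321  0.0008] turn 1.5702 at [589.1 296.9 115.6] yaw 84.04 t 15.6 gap 55.6 F [-0.1  0.9 -0.8]
68 48.33935491449231 -149.3748452584333 -157.04620451109494 -140.0840731531034 [402.33608059 -52.07507131]
[ 246. -140.   12.] [420. 203. 212.] [296. 149.  37.]
```

Call:
{"fn": "move_arm", "kwargs": {
  "moves": [
    [-0.01,-0.01,-0.02,0.06],
    [-0.035,-0.035,-0.045,0.2],
    [-0.065,-0.07,-0.065,0.34],
    [-0.095,-0.105,-0.065,0.48],
    [-0.125,-0.14,-0.065,0.62],
    [-0.15,-0.17,-0.065,0.76],
    [-0.18,-0.19,-0.065,0.9],
    [-0.215,-0.21,-0.065,1.04],
    [-0.25,-0.225,-0.065,1.18],
    [-0.29,-0.232,-0.065,1.32],
    [-0.325,-0.232,-0.065,1.46],
    [-0.355,-0.232,-0.065,1.57]
  ],
  "squeeze": 5
}}

```text
clock: 16.8
eef_pos: [320.8, -33.4, 181.1]
eef_rot: [3.141, -0.002, -0.11]
wrist_force: [1.3, 0.6, -1.6]
finger_gap: 55.1
finger_force: 5.0
```

```bash
cat > prof2.py <<'E'
from h import *
import sys
s=manip.read_state(); e=s['eef_pos']
for n in sys.argv[1:]:
    w=cloud(viewer.camera(n)); d=w[...,:2]-e[:2]; a=d@Y; b=d@X
    m=(abs(b)<24)&(abs(a)<78)&(w[...,2]<e[2]+15)&(w[...,2]>5)
    P=np.c_[a[m],w[...,2][m]]
    for z0 in range(5,int(e[2])+15,8):
        k=P[(P[:,1]>=z0)&(P[:,1]<z0+8)]
        if len(k)>4: print(n,z0,len(k),np.percentile(k[:,0],[3,50,97]).round(1))
to(*rk(-48,-232,115+19),-5.92)
E
python3 prof2.py side
```

```text
side 5 71 [-6.4 74.2 77.9]
side 13 19 [73.1 74.3 77.3]
side 21 18 [73.5 74.4 77.9]
side 29 22 [73.1 74.2 77.2]
side 37 23 [73.2 74.3 77.8]
side 45 20 [73.2 74.3 77. ]
side 53 20 [73.2 74.5 77.2]
side 61 23 [73.  74.  77.6]
side 69 23 [73.2 74.2 77.4]
side 77 20 [73.3 74.  77.3]
side 85 20 [73.3 74.1 76.7]
side 93 16 [71.4 74.  76.8]
side 101 33 [71.  72.2 77.3]
side 109 35 [71.1 74.9 77.6]
side 133 33 [55.1 59.2 62.4]
side 141 121 [-33.3 -29.9  53.9]
side 149 162 [-28.6 -23.9  44.5]
side 157 159 [-21.7 -17.2  34.9]
side 165 146 [-14.8 -10.4  26.3]
side 173 86 [-7.8 -4.7 14.3]
side 181 21 [-1.1  0.9  4.1]
move [0.0003 0.0072 0.0661] turn -0.0136 at [320.7 -36.  181.1] yaw -6.7 t 16.85 gap 55.7 F [-1.2  0.  -1. ]
```

Call:
{"fn": "move_arm", "kwargs": {
  "moves": [
    [0,0.007,0.02,-0.0136],
    [0,0.007,0.045,-0.0136],
    [0,0.007,0.066,-0.0136],
    [0.005,0.007,0.066,-0.0136],
    [0.01,0.007,0.066,-0.0136],
    [0.017,0.007,0.066,-0.0136],
    [0.024,0.007,0.066,-0.0136],
    [0.031,0.007,0.066,-0.0136],
    [0.038,0.007,0.066,-0.0136],
    [0.045,0.007,0.066,-0.0136],
    [0.051,0.007,0.066,-0.0136],
    [0.051,0.007,0.066,-0.0136]
  ]
}}

```text
clock: 18.05
eef_pos: [372.2, -43.8, 114.7]
eef_rot: [-3.142, 0.0, -0.089]
wrist_force: [-0.5, 0.3, -1.9]
finger_gap: 55.6
finger_force: 5.0
```

```bash
python3 prof2.py side
```

```text
side 5 299 [-58.   51.9  76.7]
side 13 98 [21.5 49.  76.7]
side 21 81 [23.9 52.2 76.3]
side 29 134 [-34.9  53.2  75.7]
side 37 85 [-36.5  57.9  76.6]
side 45 87 [-38.5  54.4  76. ]
side 53 95 [-40.   55.2  75.9]
side 61 102 [-41.6  54.3  76.7]
side 69 105 [-43.1  53.5  75.5]
side 77 76 [-45.2  23.   74.6]
side 85 81 [-47.   23.7  76.4]
side 93 39 [-48.6 -47.4  28.3]
side 101 350 [-49.5 -36.1  73.7]
side 109 463 [-35.9 -16.4  35.1]
side 117 33 [-3.4  4.  39.1]
side 125 8 [34.2 35.5 38.6]
move [-0.0514  0.004  -0.0004] turn 0.0144 at [371.7 -43.8 114.6] yaw -5.09 t 18.1 gap 55.8 F [-0.7  0.3 -0.3]
```

Tilt is now about 78° (underside runs from (−35,33) to (−49,97)). I'll carry it to clear table in front of the rack and press the rim flat.

```bash
python3 -c "
from h import *
to(500,160,150,84.08)"
```

```text
move [ 0.1097 -0.2144 -0.0355] turn -1.5564 at [371.7 -43.8 114.6] yaw -5.09 t 18.1 gap 55.8 F [-0.7  0.3 -0.3]
```

Call:
{"fn": "move_arm", "kwargs": {
  "moves": [
    [-0.012,0,-0.005,0],
    [-0.025,0,-0.025,0],
    [-0.025,-0.01,-0.05,-0.05],
    [-0.02,-0.03,-0.06,-0.15],
    [-0.005,-0.06,-0.06,-0.28],
    [0.015,-0.09,-0.06,-0.42],
    [0.035,-0.12,-0.06,-0.56],
    [0.055,-0.15,-0.06,-0.7],
    [0.075,-0.175,-0.06,-0.84],
    [0.09,-0.195,-0.06,-0.98],
    [0.1,-0.208,-0.055,-1.12],
    [0.108,-0.214,-0.045,-1.26]
  ],
  "squeeze": 6
}}

```text
clock: 19.3
eef_pos: [498.9, 160.9, 159.8]
eef_rot: [3.141, -0.001, 1.178]
wrist_force: [-0.7, -0.2, -2.3]
finger_gap: 55.4
finger_force: 6.0
```

```bash
python3 -c "
from h import *
to(500,160,110,84.08)"; python3 prof.py
```

```text
move [-0.0004  0.0014  0.0498] turn -0.2897 at [498.9 160.9 159.8] yaw 67.48 t 19.3 gap 55.4 F [-0.7 -0.2 -2.3]
69 52 [-26.8 -21.3 -15. ]
77 67 [-29.7 -24.  -17.9]
85 59 [-32.2 -27.  -21.3]
93 64 [-35.7 -29.1 -23.4]
101 64 [-38.9 -33.  -27.3]
109 63 [-42.  -36.  -30.7]
117 65 [-44.4 -38.2 -33.5]
125 63 [-47.2 -41.3 -35.6]
133 68 [-50.1 -44.9 -39.2]
141 133 [-50.7 -41.5 -29.8]
149 179 [-35.  -22.9  -9.9]
157 155 [-15.8  -4.3   6.8]
[498.85555406 160.90626548 159.83402441] 55.42956840919427 [-0.69333274 -0.24777751 -2.31841901] 19.3
```

Call:
{"fn": "move_arm", "kwargs": {
  "moves": [
    [0,0,0.02,-0.14],
    [0,0,0.045,-0.28],
    [0,0.001,0.06,-0.29],
    [0,0.001,0.066,-0.29],
    [0,0.001,0.07,-0.29],
    [0.001,0.001,0.073,-0.29],
    [0.002,0.001,0.076,-0.29],
    [0.003,0.001,0.079,-0.29],
    [0.004,0.001,0.082,-0.29],
    [0.004,0.001,0.083,-0.29],
    [0.004,0.001,0.083,-0.29]
  ],
  "squeeze": 4
}}

```text
clock: 20.45
eef_pos: [500.9, 163.3, 78.0]
eef_rot: [3.141, -0.001, 1.459]
wrist_force: [-2.3, 1.1, 4.4]
finger_gap: 55.8
finger_force: 4.0
```

```bash
python3 prof.py
```

```text
5 45 [-14.3 -11.4  -8.7]
13 46 [-17.4 -14.9 -12.4]
21 52 [-20.6 -18.8 -16.5]
29 49 [-24.7 -22.3 -20. ]
37 50 [-28.9 -26.6 -24.3]
45 54 [-32.4 -30.4 -27.7]
53 52 [-36.  -33.8 -31.8]
61 56 [-39.8 -37.9 -35.7]
69 117 [-41.9 -38.3 -31.4]
77 157 [-32.1 -23.7 -14.4]
85 160 [-16.3  -6.5   2.1]
93 63 [0.5 5.6 9.4]
[500.86436416 163.2613626   78.00670692] 55.789312815112574 [-2.32988954  1.12522381  4.3850511 ] 20.45
```

Partly slipped (tilt about 65°), but the centre of mass is past the contact edge. I'll drag forward while pressing, then check.

Call:
{"fn": "move_arm", "kwargs": {
  "moves": [
    [0.005,0,0.001,0],
    [0.01,0,0.002,0],
    [0.016,0,0.003,0],
    [0.022,0,0.004,0],
    [0.028,0,0.006,0],
    [0.034,0,0.008,0],
    [0.04,0,0.01,0],
    [0.04,0,0.01,0]
  ],
  "squeeze": 3
}}

```text
clock: 21.3
eef_pos: [505.0, 203.5, 66.3]
eef_rot: [-3.141, 0.0, 1.462]
wrist_force: [0.6, 0.4, -0.4]
finger_gap: 56.0
finger_force: 3.0
```

```bash
python3 prof.py
```

```text
5 62 [-44.7 -42.5 -39.9]
13 69 [-44.1 -42.4 -39.7]
21 66 [-44.2 -41.9 -39.3]
29 69 [-44.  -42.3 -40.2]
37 70 [-44.1 -42.5 -40.1]
45 67 [-44.3 -41.9 -40.6]
53 67 [-44.9 -42.3 -40. ]
61 75 [-44.2 -42.5 -40.3]
69 69 [-44.3 -42.8 -40.3]
77 288 [-43.2 -18.9   9.1]
[504.99590469 203.5224202   66.32743874] 56.01075134240753 [ 0.63322288  0.44021874 -0.43465041] 21.3
```

The cup now stands upright and flat, with its faces at −42.5 to +13.5. I'll regrip it centred and lower down.

Call:
{"fn": "move_arm", "kwargs": {
  "moves": [
    [0,0,0,0],
    [0,0,0,0],
    [0,0,0,0],
    [-0.008,0,0,0],
    [-0.0145,0,0.01,0],
    [-0.0145,0,0.02,0],
    [-0.0145,0,0.027,0],
    [-0.0145,0,0.027,0]
  ],
  "jaw": 0.072
}}

```text
clock: 22.15
eef_pos: [502.8, 188.2, 38.3]
eef_rot: [-3.14, 0.001, 1.461]
wrist_force: [0.5, -0.0, 0.6]
finger_gap: 72.2
finger_force: 0.0
```

Call:
{"fn": "move_arm", "kwargs": {
  "moves": [
    [0,0,0,0],
    [0,0,0,0],
    [0,0,0,0],
    [0,0,0,0],
    [0,0,0,0]
  ],
  "jaw": 0.04,
  "squeeze": 15
}}

```text
clock: 22.65
eef_pos: [503.6, 188.6, 40.0]
eef_rot: [3.141, -0.0, 1.461]
wrist_force: [-0.0, 1.3, 2.3]
finger_gap: 56.3
finger_force: 15.0
```

Call:
{"fn": "move_arm", "kwargs": {
  "moves": [
    [0,0,-0.02,0],
    [0,0,-0.05,0],
    [0,0,-0.08,0],
    [0,0,-0.1,0],
    [0,0,-0.1,0],
    [0,0,-0.1,0]
  ]
}}

```text
clock: 23.25
eef_pos: [503.2, 188.3, 138.9]
eef_rot: [-3.141, 0.0, 1.461]
wrist_force: [0.6, 0.9, -1.5]
finger_gap: 56.0
finger_force: 15.0
```

```bash
python3 prof.py; python3 -c "
from h import *
to(*rk(0,0,139+19),84.08)
w=cloud(viewer.camera('wrist'));s=manip.read_state();e=s['eef_pos'];d=w[...,:2]-e[:2]
m=(abs(d@X)<45)&(abs(d@Y)<45)&(w[...,2]>e[2]+30)&(w[...,2]<e[2]+52)
p=w[m][:,:2].astype(np.float32);print(len(p),cv2.minAreaRect(p),e, np.median(w[m][:,2]))"
```

```text
93 12 [-27.6 -26.6 -25.4]
101 75 [-29.4 -27.4 -25.4]
109 73 [-29.  -26.9 -25. ]
117 78 [-29.3 -27.6 -25.1]
125 82 [-29.4 -27.5 -24.9]
133 78 [-29.5 -27.3 -25.2]
141 76 [-29.9 -27.6 -25.1]
149 86 [-29.7 -27.5 -25.7]
157 79 [-29.  -27.3 -25.1]
165 38 [-29.7 -27.1 -25.7]
[503.18758272 188.30711111 138.93839001] 56.02795677834226 [ 0.62851375  0.89054839 -1.48168546] 23.25
move [-0.2006  0.0754 -0.0006] turn -0.0065 at [502.9 188.2 138.3] yaw 83.71 t 23.3 gap 55.7 F [-0.2  1.  -1.3]
8378 ((503.83685302734375, 194.61790466308594), (42.13199234008789, 80.41409301757812), 83.76075744628906) [502.82753514 188.18552448 138.17763248] 179.3646843702512
```

Call:
{"fn": "move_arm", "kwargs": {
  "moves": [
    [-0.02,0.008,0,0],
    [-0.055,0.021,0,0],
    [-0.095,0.036,0,0],
    [-0.135,0.051,0,0],
    [-0.165,0.062,0,0],
    [-0.185,0.0695,0,-0.006],
    [-0.197,0.074,0,-0.0065],
    [-0.2006,0.0754,0,-0.0065],
    [-0.2006,0.0754,0.01,-0.0065],
    [-0.2006,0.0754,0.02,-0.0065],
    [-0.2006,0.0754,0.02,-0.0065]
  ]
}}

```text
clock: 24.45
eef_pos: [555.4, -18.3, 117.6]
eef_rot: [-3.138, -0.0, 1.469]
wrist_force: [0.2, 0.1, -1.2]
finger_gap: 55.5
finger_force: 15.0
```

```bash
python3 - <<'E'
from h import *
to(*rk(0,0,49.5+19),84.08)
w=cloud(viewer.camera('side'));d=w[...,:2]-C;rx=d@X;ry=d@Y;z=w[...,2]
m=(abs(ry)<22)&(rx>15)&(rx<50)&(z>100)&(z<150)
k=(rx[m]<40); print('back face rx',np.median(rx[m][k]), k.sum())
t=shot('top','t9'); 
c=shot('side','s9'); cv2.imwrite('pics/s9c.png',cv2.resize(c['frame'][100:300,200:400],(600,600)))
E
```

```text
move [-0.0011  0.0009  0.0681] turn 0.0011 at [555.4 -18.3 117.6] yaw 84.14 t 24.45 gap 55.5 F [ 0.2  0.1 -1.2]
back face rx 26.351597495430642 441
```

View pics/s9c.png

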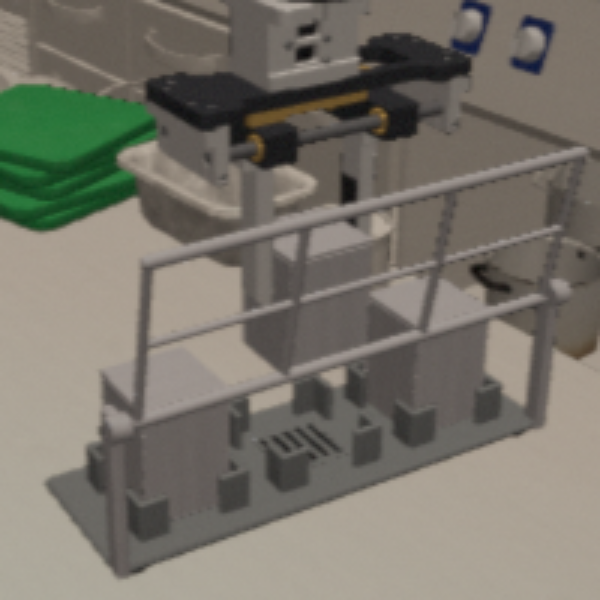

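The cup hangs mouth-down over the slotted middle pocket, between the seated cups at (165,400) and (430,330), so I'll lower it.

Call:
{"fn": "move_arm", "kwargs": {
  "moves": [
    [-0.0005,0.0005,0.015,0.001],
    [-0.0005,0.0005,0.03,0.001],
    [-0.0005,0.0005,0.042,0.001],
    [-0.0005,0.0005,0.052,0.001],
    [-0.0005,0.0005,0.06,0.001],
    [-0.0005,0.0005,0.065,0.001],
    [-0.0005,0.0005,0.067,0.001],
    [-0.0005,0.0005,0.067,0.001]
  ]
}}

```text
clock: 25.4
eef_pos: [556.9, -19.8, 52.8]
eef_rot: [3.142, 0.0, 1.467]
wrist_force: [0.1, -0.2, -0.8]
finger_gap: 55.8
finger_force: 15.0
```

```bash
cat > seat.py <<'E'
from h import *
for n in ['side','top']:
    w=cloud(viewer.camera(n));d=w[...,:2]-C;rx=d@X;ry=d@Y;z=w[...,2]
    for v in (-96,0,96):
        m=(abs(ry-v)<34)&(abs(rx)<34)&(z>80)&(z<96)
        if m.sum()>80:
            q=np.c_[rx[m],ry[m]].astype(np.float32); r=cv2.minAreaRect(q); print(n,v,m.sum(),np.round(r[0],1),np.round(r[1],1),np.round(r[2],1),'z',np.median(z[m]).round(1))
s=manip.read_state(); print(s['eef_pos'],s['wrist_force'],s['clock'])
E
python3 seat.py
```

```text
side -96 515 [  0.  -98.9] [57.4 58.5] 89.7 z 90.1
side 0 414 [ 1.3 -1.1] [58.2 66.6] 5.2 z 92.9
side 96 394 [-0.1 92.8] [59.6 58.6] 1.7 z 90.1
top 96 83 [ -2.6 118.8] [57.2 19.6] 15.1 z 89.8
[557.11600122 -19.81113694  53.13695106] [ 0.70630118 -0.43573993 -1.18882135] 25.5
```

Call:
{"fn": "move_arm", "kwargs": {
  "moves": [
    [0,0,0.001,0],
    [0,0,0.002,0],
    [0,0,0.003,0],
    [0,0,0.0035,0],
    [0,0,0.0035,0]
  ]
}}

```text
clock: 26.0
eef_pos: [556.9, -19.8, 50.0]
eef_rot: [3.141, 0.0, 1.467]
wrist_force: [-4.8, -0.5, 8.5]
finger_gap: 55.6
finger_force: 15.0
```

Call:
{"fn": "move_arm", "kwargs": {
  "moves": [
    [0,0,0,0],
    [0,0,0,0],
    [0,0,0,0],
    [0,0,-0.01,0],
    [0,0,-0.03,0],
    [0,0,-0.06,0],
    [0,0,-0.1,0],
    [0,0,-0.14,0],
    [0,0,-0.18,0],
    [0,0,-0.22,0],
    [0.04,0,-0.24,0],
    [0.04,0,-0.24,0]
  ],
  "jaw": 0.068
}}

```text
clock: 27.2
eef_pos: [561.8, 22.7, 293.3]
eef_rot: [3.136, -0.001, 1.469]
wrist_force: [-0.6, 0.2, -0.6]
finger_gap: 67.9
finger_force: 0.0
```

```bash
python3 seat.py; python3 - <<'E'
from h import *
w=cloud(load('top0'));d=w[...,:2]-C;rx=d@X;ry=d@Y
m=(w[...,2]>200)&(w[...,2]<225)&(abs(ry)<150)&(rx>40)&(rx<100); print('bar',rx[m].mean(),w[m][:,2].max(),ry[m].min(),ry[m].max())
m=(w[...,2]>165)&(w[...,2]<198)&(abs(ry)<150)&(rx>40)&(rx<100); print('cross v',np.histogram(ry[m],np.arange(-155,156,10)))
E
```

```text
side -96 514 [  0.5 -98.5] [59.1 58.1] 89.6 z 90.2
side 0 447 [-0.2 -0.4] [58.  57.6] 1.5 z 90.1
side 96 405 [-0.1 92.2] [57.6 59.3] 89.5 z 90.0
[560.88978694  20.34552166 289.53996756] [ 0.10969288  0.71665523 -0.34304302] 27.3
bar 72.47516032652494 214.58731000473358 -143.44347696374106 142.6858661203936
cross v (array([ 0, 18,  0,  0,  0,  0,  0,  0,  0,  0, 12,  0,  0,  0,  0,  0,  0,
        0,  0,  1, 16,  0,  0,  0,  0,  0,  0,  0,  0, 20,  0]), array([-155, -145, -135, -125, -115, -105,  -95,  -85,  -75,  -65,  -55,
        -45,  -35,  -25,  -15,   -5,    5,   15,   25,   35,   45,   55,
         65,   75,   85,   95,  105,  115,  125,  135,  145,  155]))
```

The cup is seated: its top is at 90.1 mm, level with the others, and its centre is within 1 mm of the pocket centre. Next I'll close the fingers, go behind the grid bar, and push it forward.

```bash
python3 -c "
from h import *
to(*rk(-105,0,289+19),84.08)"
```

```text
move [-0.145  -0.0009  0.0006] turn 0.0004 at [560.9  20.3 289.5] yaw 84.1 t 27.3 gap 68.4 F [ 0.1  0.7 -0.3]
```

Call:
{"fn": "move_arm", "kwargs": {
  "moves": [
    [-0.03,0,0,0],
    [-0.07,0,0,0],
    [-0.11,0,0,0],
    [-0.135,0,0,0],
    [-0.145,0,0,0],
    [-0.145,0,0.03,0],
    [-0.145,0,0.06,0],
    [-0.145,0,0.085,0],
    [-0.145,0,0.0935,0],
    [-0.145,0,0.0935,0]
  ],
  "jaw": 0,
  "squeeze": 20
}}

```text
clock: 28.3
eef_pos: [545.5, -123.9, 194.9]
eef_rot: [-3.139, -0.0, 1.467]
wrist_force: [0.7, 0.2, 1.4]
finger_gap: 0.1
finger_force: 0.0
```

```bash
python3 -c "
from h import *
to(*rk(-105,0,196+19),84.08)"
```

```text
move [-0.     -0.0005 -0.0011] turn -0.0008 at [ 545.5 -123.9  194.9] yaw 84.04 t 28.3 gap 0.1 F [0.7 0.2 1.4]
```

Call:
{"fn": "move_arm", "kwargs": {
  "moves": [
    [0.012,0,0,0],
    [0.021,0,0,0],
    [0.033,0,0,0],
    [0.045,0,0,0],
    [0.057,0,0,0],
    [0.069,0,0.002,0],
    [0.08,0,0.006,0],
    [0.093,0,0.013,0],
    [0.105,0,0.021,0],
    [0.112,0,0.027,0],
    [0.112,0,0.027,0]
  ]
}}

```text
clock: 29.4
eef_pos: [557.2, -11.7, 167.4]
eef_rot: [-3.14, -0.0, 1.468]
wrist_force: [-0.6, 0.4, -0.0]
finger_gap: 0.6
finger_force: 0.0
```

```bash
cat > bar.py <<'E'
from h import *
for n in ['side','top']:
    w=cloud(viewer.camera(n));d=w[...,:2]-C;rx=d@X;ry=d@Y;z=w[...,2]
    m=(abs(abs(ry)-100)<30)&(rx<56)&(rx>-70)&(z>97)&(z<215)
    if m.sum(): 
        f=m&(rx<np.percentile(rx[m],2)+8); print(n,'bar u',-rx[f].mean().round(1),'z',z[f].mean().round(1),z[f].max().round(1),'maxz',z[m].max().round(1),f.sum())
to(*rk(24,0,250+19),84.08)
E
python3 bar.py
```

```text
side bar u 19.6 z 176.4 180.0 maxz 180.0 266
top bar u 22.0 z 177.9 182.3 maxz 182.3 4
move [ 0.0171 -0.001  -0.0814] turn -0.0007 at [557.5 -12.6 168.6] yaw 84.04 t 29.5 gap 0.3 F [-0.1  0.9  0.8]
```

The bar is at u≈20 mm, z≈177 mm, about 45° down. I'll lift over it and press it down from above.

Call:
{"fn": "move_arm", "kwargs": {
  "moves": [
    [-0.003,0,-0.02,0],
    [-0.003,0,-0.035,0],
    [0.017,0,-0.035,0],
    [0.018,0,-0.025,0],
    [0.019,0,-0.012,0],
    [0.024,0,-0.002,0],
    [0.03,0,0.008,0],
    [0.035,0,0.018,0],
    [0.039,0,0.028,0],
    [0.042,0,0.038,0],
    [0.043,0,0.048,0],
    [0.043,0,0.056,0]
  ]
}}

```text
clock: 30.7
eef_pos: [561.8, 29.9, 111.6]
eef_rot: [-3.141, 0.0, 1.467]
wrist_force: [-0.5, 1.4, 2.1]
finger_gap: 0.5
finger_force: 0.7
```

Call:
{"fn": "move_arm", "kwargs": {
  "moves": [
    [0,0,0.003,0],
    [0,0,0.005,0],
    [0,0,0.007,0],
    [0,0,0.007,0]
  ]
}}

```text
clock: 31.1
eef_pos: [562.1, 29.8, 107.5]
eef_rot: [3.141, 0.0, 1.466]
wrist_force: [-9.8, 0.1, 17.2]
finger_gap: 0.1
finger_force: 9.0
```

```bash
python3 bar.py
```

```text
side bar u 64.3 z 210.7 214.5 maxz 214.7 32
top bar u 50.2 z 107.4 110.4 maxz 112.0 3
move [-0.0256 -0.001  -0.1425] turn -0.0011 at [562.1  29.8 107.5] yaw 84.02 t 31.2 gap 0.8 F [-10.1   0.3  17.7]
```

On the stop (17 N at z 107.5). I'll retreat and verify.

Call:
{"fn": "move_arm", "kwargs": {
  "moves": [
    [0,0,-0.01,0],
    [0,0,-0.04,0],
    [0,0,-0.08,0],
    [0,0,-0.12,0],
    [0.03,0,-0.16,0],
    [0.07,0,-0.18,0],
    [0.11,0,-0.18,0],
    [0.15,0,-0.18,0],
    [0.18,0,-0.18,0],
    [0.18,0,-0.18,0],
    [0.18,0,-0.18,0]
  ]
}}

```text
clock: 32.3
eef_pos: [580.8, 209.0, 285.7]
eef_rot: [-3.142, 0.0, 1.467]
wrist_force: [-0.0, -0.2, 0.1]
finger_gap: 0.5
finger_force: 0.0
```

```bash
python3 bar.py; python3 seat.py; python3 - <<'E'
from h import *
c=shot('side','s11'); cv2.imwrite('pics/s11c.png',cv2.resize(c['frame'][120:320,200:400],(600,600)))
E
```

```text
side bar u 47.6 z 105.8 110.1 maxz 110.1 238
top bar u 50.2 z 107.0 113.3 maxz 113.3 175
move [-0.2047 -0.0011  0.036 ] turn -0.0019 at [580.9 208.  286. ] yaw 83.97 t 32.4 gap 0.2 F [ 0.9 -0.6 -0.1]
side -96 464 [  0.1 -98.6] [57.1 58.5] 89.7 z 90.1
side 0 422 [0.1 0.1] [58.1 57.5] 0.6 z 90.2
side 96 337 [ 0. 93.] [56.8 58.8] 0.4 z 90.1
top -96 523 [  0.1 -96. ] [56.6 56. ] 0.0 z 89.7
top 0 517 [-0.3  3.2] [56.5 56.2] 0.1 z 89.7
top 96 517 [-0.  95.7] [56.9 56.7] 89.8 z 89.6
[580.97788353 207.85707098 286.05537622] [ 0.40381082 -0.21941373  1.31547652] 32.5
```

View pics/s11c.png

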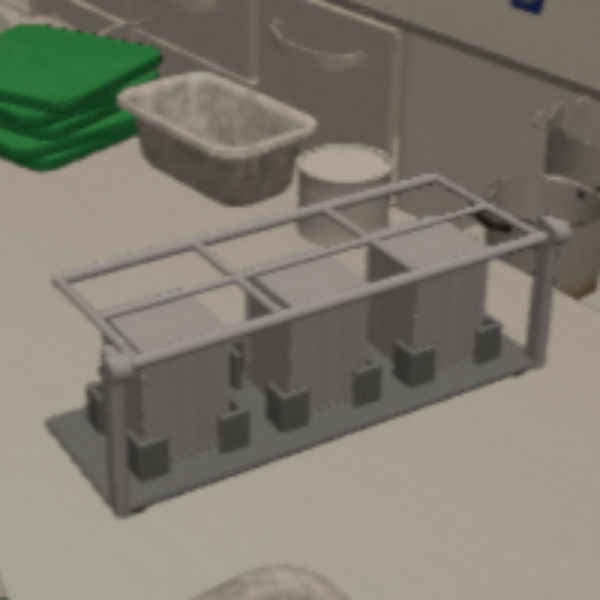

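All three cups are seated with their tops level at 90 mm, and the grid lies level over them, so I'm handing in.

```bash
python3 -c "
from cell import manip
print(manip.sign_off())"
```

```text
the job is handed in; nothing more can be done
None
```

The loose cup is seated mouth-down in the middle pocket, the hold-down grid is fully down over all three cups, the two seated cups stayed in place, and the job was handed in at about 32.5 s with the arm clear.

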